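# Roll down the edge strip of a floating instrument slab

### The job

Pick up the hand roller and roll down the self-adhesive rubber strip on the curved front edge of the instrument slab, in one pass from its left end to its right end as seen from the robot, pressing with about 9.5 N (8 to 11 N) all the way and without coming off the strip. The slab floats on its isolator, so never shove it hard or drive it to its end stops, touch it only with the roller, and at the end ease off so that it comes back to rest at its home position. Finish with the roller still held in the gripper, in the air and clear of the slab, and leave the other things on the bench alone.

Things in the scene. Friction and masses are not known exactly. Their poses are not given: they have to be found in the camera images.
- brayer: Hand roller, about 0.34 kg: black rubber roller in an aluminium yoke with a wooden handle. It lies on its side, the roller's axle upright. Origin: on the axle at the yoke's underside (on the table at the start); z up along the axle, +x from handle to roller. The yoke arms (24 mm wide) end 12 mm ahead of the axle, inside the roller's circle; the handle's end is at x -166 mm.
- grip (a point): Where to grip the hand roller: centre of the solid yoke block, 30 mm wide (y), 57 mm high, 46 mm long (x), 53 mm behind the axle and 28.5 mm above the yoke's underside. Axes as brayer. The 30 mm thick handle runs on behind it.
- roller_axle (a point): The middle of the roller, on its axle, 28.5 mm above the yoke's underside. Axes as brayer.
- roller: The roller itself: radius 22 mm, length 40 mm; origin on its axle at the yoke's underside, z along the axle. It turns freely on the axle, so it rolls along an edge with next to no drag; its x and y axes turn with it.
- slab: Grey mineral-cast slab, 45 mm thick, 270 mm wide, 280 mm deep, 7 kg, its front edge (towards the robot) bowed out. Origin: centre of the front edge's arc, on the underside, 70 mm above the table; -x points to the middle of the front edge, +y to the left as the robot sees it, z up. The roller touches the strip when its axle is 242 mm from this origin, horizontally.
- strip_left (a point): Left end of the black rubber strip on the slab's front edge, on its outer face at half height. The face is an arc of radius 220 mm about the slab's origin, 40 degrees to either side of the slab's -x (y +141 to -141 mm), 35 mm high, its middle 92.5 mm above the table. Begin with the axle about 20 mm inside this end (slab y about +120 mm).
- strip_right (a point): Right end of the same strip, on its outer face at half height; finish with the axle about 20 mm inside this end (slab y about -120 mm).
- base: Fixed isolator base under the slab, 300 by 270 mm; origin on the table, 81 mm ahead (-x) of the slab's origin at home; same axes. The slab sways on it along x and y on crossed concave rails about axes 1.70 m above the table, up to 145 mm to the stops; it tilts 1 rad per 1.62 m (pushed back, its front edge sinks, about 8 mm per 100 mm) and cannot turn about the vertical.
- home (a point): The point of the base above which the slab's origin stands at home (on the table); axes as the base. The slab's weight brings it home: force = moving weight x travel / 1.64 m. Nominal: 24.7 kg moving (slab 7, instrument 16.5, carriages 1.2), 150 N/m. Free period 2.5 s whatever the mass; drag only 7.5 N s/m and 0.15 N, so a sway takes some 6 s to fade to a third.
- instrument: Compact white probe microscope, fixed on the slab: 180 by 220 mm, 162 mm high; origin under its centre; its front face stands 35 mm behind the middle of the strip. Nominal mass 16.5 kg, but it depends on the lead shielding fitted inside and may be from 7 to 40 kg; the slab's stiffness changes with it. Not to be touched.
- joystick: White joystick control box, 150 by 110 by 40 mm with a stick to 88 mm height; bystander. Origin at its underside.
- bottle: Amber bottle, 52 mm in diameter, 110 mm high; bystander. Origin at its underside.
- slidebox: Flat wooden slide box, 85 by 160 by 30 mm; bystander. Origin at its underside.
Not all that is in view belongs to the job. What is shaped like the brayer but blue is not meant.

How it is judged:
By the outcome, as a careful person would: the job done as asked, in the order asked, and still so for the second after the job is handed in, while the arm keeps its last pose, push and grip.
It also fails if it takes over 72 s, if anything falls off the work surface, if the arm or the gripper's body presses on something with over 40 N, if the wrist force passes 120 N, or if a joint passes its speed limit or range.

### The arm

A 7-joint arm with a two-finger parallel gripper is mounted at the origin on the work surface. World frame = base frame: x ahead of the robot, y to its left, z up, the work surface at z = 0. Lengths are in m, angles in degrees, forces in N, time in s.
With the tool pointing down it reaches from about 0.4 to 0.925 m from the base axis. Payload 5.6 kg.
Tool frame: the origin (TCP) lies between the finger pads; the fingertips stand 22 mm ahead of it and the grasp point (between the pads) lies 3 mm ahead of it (r.tip_extent is the distance from the TCP to the fingertips, in m); z points along the fingers, y is the line along which they close (so a half turn about z gives the same grasp; the last joint's range is limited). The gripper opens to 85 mm and grips with 20 to 120 N. Pads are 22 mm wide; open, the fingers measure 114 mm over their backs; the gripper's body (76 mm by 85 mm) begins 54 mm behind the grasp point. The pads swing forward as they close: fully open they stand 13 mm farther back than shut.
Start: joints at [70.588, 26.786, -0.665, 91.828, 0.344, 61.387, -3.226], TCP at [0.189, -0.622, 0.253] pointing down, gripper open.
Joint ranges: [-144.91, 144.91], [-17.63, 115.5], [-89.93, 88.59], [15.96, 139.68], [-74.01, 254.01], [8.47, 105.57], [-167.45, 167.45]. Speed limits (degrees/s): [147.25, 147.25, 180, 180, 180, 180, 180].

### API

Orientations are given as a 3x3 rotation matrix whose columns are the frame's x, y, z axes.
In Python, from bench import r gives the robot as it stands.
- The arm moves only by the tool play_rows, never from a script. Its argument "commands" is a list of rows, each a list of 7 numbers: the shift along the world's x, y, z each as a share of 0.025 m, from -1 to 1, then the turn, a rotation vector about the world's x, y, z each as a share of 0.12 rad, from -1 to 1, then the closure, from -1 (fully open) to 1 (shut). A call has 1 to 12 rows; each row shifts and turns the commanded pose from where the row before left it; what a row does not reach is not made up. A row lasts 1/10 s, in which the tool goes at most 50 mm and 8.59 degrees, less where a joint would pass 70% of its speed; a pose out of reach is approached as far as the arm can. A call with a number of a shift or a turn outside -1 to 1 is refused whole. A call with a gripper value outside its range is refused whole. The fingers move at their own pace and stop on an object; "grip_force" is the grip in N (left out, the last holds). Time passes only in rows, so rows that do not move let the fingers close. It gives the time, the measured TCP pose, the force, the opening and the grip force at its end, in the units of the state.
- r.observe(): the state, without advancing time (a new reading comes with each control period).
- r.capture(name): name is "scene" or "side" or "wrist"; returns a dict with "image" (420x560x3 uint8, red, green, blue), "intrinsics" (3x3 intrinsics, pixels), "R" (3x3) and "t" (3): a world point X has camera coordinates R X + t; the wrist camera has in their place "T_tool_cam" (4x4, takes a point from camera to tool coordinates, whose origin is the TCP and whose axes are the flange's). Camera axes: x right, y down, z forward; pixel columns grow to the right and rows downward; lengths in m; the calibration is good to about 2 mm. A picture is of the moment at which its call begins: read the wrist's pose just before it. There is no depth.
- r.hand_in(): hands the job in; it is judged then, once.
The state is a dict: "t": time; "qpos": joint angles; "joint_vel": joint speeds; "effort": joint torques, N m; "tool_pos": TCP position; "orientation": TCP orientation; "ft_force": force on the tool from outside, world axes, zero at the start; "ft_torque": the same for the moment, N m; "width": finger opening in m; "finger_force": force on a finger pad.
Only numpy, scipy, OpenCV 4.12 (cv2) and the standard library are available. Lean on these libraries where they do the work, as an engineer would, in place of code of your own. Each camera call takes 0.05 s, during which the arm holds its last target. There are 200 camera calls.

## Working session

There is one attempt and no reset: what is moved stays moved. The work goes in short steps, Python scripts to look and compute and a tool call to move; the robot and the scene stay as the last step left them, time stands still between calls to the robot, and variables do not carry over. Pictures are saved under pics/ and viewed, at most 10 in all, crops included, and the job is handed in when it is done.

Besides the shell and the picture viewer there is one more tool, called after "Call:" as a command line: name --pt "numbers of a row" for each row, then --argument value for the rest. play_rows: Moves the arm, as the interface text tells. Its arguments: {"type":"object","properties":{"commands":{"type":"array","items":{"type":"array","items":{"type":"number"}}},"grip_force":{"type":"number"}},"required":["commands"]}

```bash
ls; mkdir -p pics; python3 - <<'E'
from bench import r
import cv2
s=r.observe();print(s['t'],s['tool_pos'],s['orientation'],s['ft_force'],s['width'])
for n in("scene","side"):
    c=r.capture(n);cv2.imwrite(f"pics/{n}0.png",c["image"][...,::-1]);print(n,c["intrinsics"],c["R"],c["t"])
E
```

```text
pics
0.0 [ 0.18925907 -0.62129135  0.25228144] [[ 9.56594676e-01  2.91420977e-01 -6.63305673e-04]
 [ 2.91421700e-01 -9.56593161e-01  1.70800751e-03]
 [-1.36764454e-04 -1.82717255e-03 -9.99998321e-01]] [-0.00901315  0.28323634  0.23004779] 0.08538332156022765
scene [[447.37211122   0.         285.04633449]
 [  0.         447.37211122 214.03200227]
 [  0.           0.           1.        ]] [[ 0.69553139  0.71848151  0.00451663]
 [ 0.53067192 -0.5094627  -0.67737366]
 [-0.4843794   0.47353149 -0.73562526]] [-0.4073464  -0.20322536  1.37152674]
side [[403.1383069    0.         283.81470826]
 [  0.         403.1383069  210.03695239]
 [  0.           0.           1.        ]] [[-0.9716301   0.23621549  0.01171308]
 [ 0.18472981  0.78891456 -0.5860791 ]
 [-0.14768159 -0.56728834 -0.81016917]] [ 0.53276345 -0.0460835   1.3047886 ]
```

View pics/scene0.png

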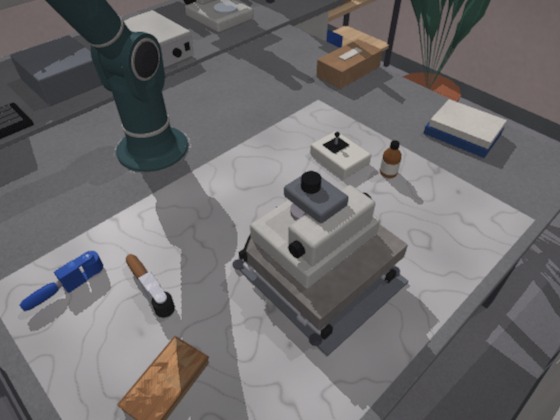

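View pics/side0.png

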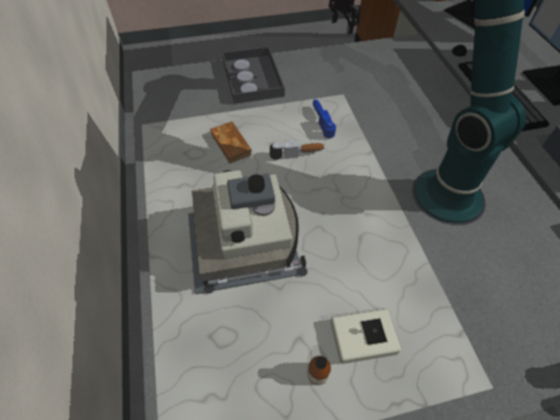

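The scene view shows the brayer with its roller at about (163,303) and handle end at (131,260), and the slab around (325,260). In the side view the roller is at (277,151) and the handle end at (323,147). The strip is the dark arc from (285,190) to (297,265).

```bash
cat > h.py <<'E'
import numpy as np
CAM={"scene":(447.37211122,285.04633449,214.03200227,np.array([[0.69553139,0.71848151,0.00451663],[0.53067192,-0.5094627,-0.67737366],[-0.4843794,0.47353149,-0.73562526]]),np.array([-0.4073464,-0.20322536,1.37152674])),
"side":(403.1383069,283.81470826,210.03695239,np.array([[-0.9716301,0.23621549,0.01171308],[0.18472981,0.78891456,-0.5860791],[-0.14768159,-0.56728834,-0.81016917]]),np.array([0.53276345,-0.0460835,1.3047886]))}
def ray(n,u,v):
    f,cx,cy,R,t=CAM[n]; return -R.T@t, R.T@np.array([(u-cx)/f,(v-cy)/f,1])
def plane(n,u,v,z):
    o,d=ray(n,u,v); return o+d*(z-o[2])/d[2]
def proj(n,X):
    f,cx,cy,R,t=CAM[n]; p=R@np.asarray(X)+t; return f*p[0]/p[2]+cx,f*p[1]/p[2]+cy
E
python3 - <<'E'
from h import *
import cv2
for n,pts in {"scene":[(163,308),(131,260)],"side":[(277,151),(323,147)]}.items():
    for p in pts: print(n,p,plane(n,*p,.0285).round(3))
a=cv2.imread("pics/side0.png")[165:300,180:320]
cv2.imwrite("pics/c1.png",cv2.resize(a,None,fx=4.4,fy=4.4,interpolation=cv2.INTER_CUBIC))
a=cv2.imread("pics/scene0.png")[150:350,225:415]
cv2.imwrite("pics/c2.png",cv2.resize(a,None,fx=3,fy=3,interpolation=cv2.INTER_CUBIC))
E
```

```text
scene (163, 308) [ 0.515 -0.297  0.028]
scene (131, 260) [ 0.355 -0.278  0.028]
side (277, 151) [ 0.501 -0.293  0.028]
side (323, 147) [ 0.343 -0.276  0.028]
```

View pics/c1.png

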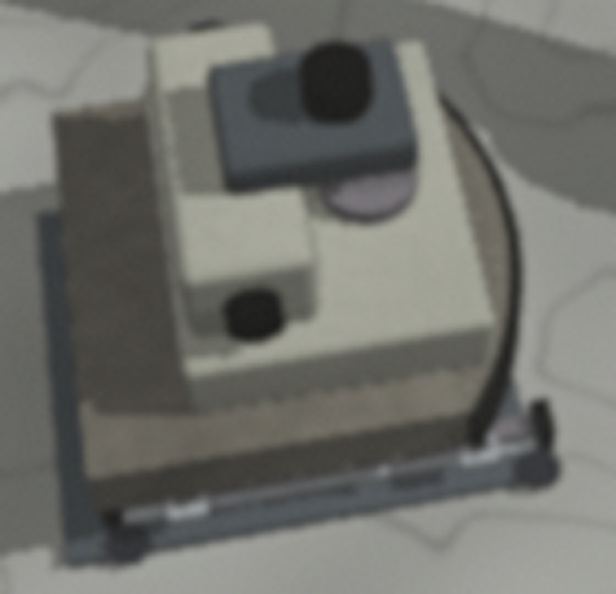

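View pics/c2.png

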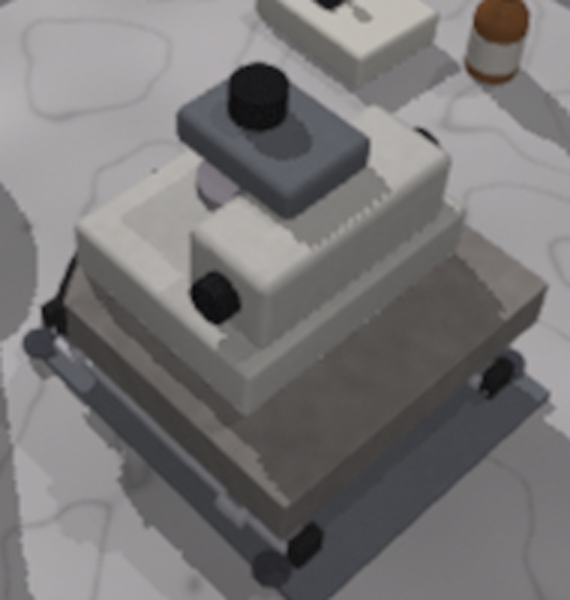

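The side crop shows the slab's top corners at about (88,480), (53,113) and (475,415). The black strip arc bulges right, with its top edge through (465,115), (515,270) and (495,385). The scene crop shows the top corners at (65,310), (288,503) and (546,287).

```bash
python3 - <<'E'
from h import *
S=lambda x,y:plane("side",180+x/4.4-.4,165+y/4.4-.4,.115)
C=lambda x,y:plane("scene",225+x/3-.33,150+y/3-.33,.115)
A=dict(BL=S(88,480),FL=S(475,418),BR=S(53,113)); B=dict(FR=C(65,310),BR=C(288,503),BL=C(546,287))
for d in (A,B):
    for k in d: print(k,d[k].round(4))
for d in(A,B):
    v=d['BL']-d['BR'];print("width",np.hypot(*v[:2]),"yaw",np.degrees(np.arctan2(-v[0],v[1])))
v=A['BL']-A['FL'];print(np.hypot(*v[:2]),np.degrees(np.arctan2(v[1],v[0])))
v=B['BR']-B['FR'];print(np.hypot(*v[:2]),np.degrees(np.arctan2(v[1],v[0])))
from scipy.optimize import least_squares
P=np.array([S(*p)[:2] for p in [(465,115),(495,165),(510,220),(515,270),(510,330),(495,385)]])
q=least_squares(lambda c:np.hypot(*(P-c).T)-.218,[.75,0]).x;print("centre",q,(np.hypot(*(P-q).T)))
# predicted origin from corner
E
python3 - <<'E'
# brayer detail from wrist cam now?
from bench import r
import cv2
c=r.capture("wrist");cv2.imwrite("pics/w0.png",c["image"][...,::-1]);print(c["intrinsics"],c["T_tool_cam"])
E
```

```text
BL [0.8037 0.1566 0.115 ]
FL [0.5808 0.1684 0.115 ]
BR [ 0.7947 -0.1142  0.115 ]
FR [ 0.5803 -0.1104  0.115 ]
BR [ 0.795  -0.1091  0.115 ]
BL [0.8052 0.1537 0.115 ]
width 0.2709995791382687 yaw -1.9009445296723286
width 0.2630042999423132 yaw -2.225634887473264
0.22315880530587268 -3.026500253474688
0.2146504418341642 0.34046508746830484
centre [0.74091478 0.01854824] [0.21952696 0.2185708  0.21626985 0.21619115 0.21763156 0.22022705]
[[375.85806459   0.         282.07092219]
 [  0.         375.85806459 209.47072857]
 [  0.           0.           1.        ]] [[ 1.24727434e-04 -9.49690913e-01 -3.13188688e-01  8.05541235e-02]
 [ 9.99999869e-01  2.74074071e-04 -4.32832482e-04 -1.49110774e-04]
 [ 4.96893974e-04 -3.13188592e-01  9.49690823e-01 -1.21021749e-01]
 [ 0.00000000e+00  0.00000000e+00  0.00000000e+00  1.00000000e+00]]
```

Call:
play_rows --pt "0.4 0.5 0 0 0 -0.2 -1" --pt "0.76 0.95 0 0 0 -0.28 -1" --pt "0.76 0.95 0 0 0 -0.28 -1" --pt "0.76 0.95 0 0 0 -0.28 -1" --pt "0.76 0.95 0 0 0 -0.28 -1" --pt "0.76 0.95 0 0 0 -0.28 -1" --pt "0.76 0.95 0 0 0 -0.28 -1" --pt "0.76 0.95 0 0 0 -0.28 -1" --pt "0.76 0.95 0 0 0 -0.28 -1" --pt "0.76 0.95 0 0 0 -0.28 -1" --pt "0.76 0.95 0 0 0 -0.28 -1" --pt "0.76 0.95 0 0 0 -0.28 -1"

```text
t: 1.35
tool_pos: [0.4089, -0.3469, 0.2531]
orientation: [[0.995, -0.099, -0.0], [-0.099, -0.995, 0.0], [-0.0, -0.0, -1.0]]
ft_force: [0.1, -0.4, -0.5]
width: 0.0851
finger_force: 0.0
```

Call:
play_rows --pt "0.76 0.95 0 0 0 -0.07 -1" --pt "0.7 0.9 -0.3 0 0 0 -1" --pt "0.42 0.5 -0.3 0 0 0 -1" --pt "0 0 0 0 0 0 -1" --pt "0 0 0 0 0 0 -1"

```text
t: 1.85
tool_pos: [0.455, -0.2898, 0.2381]
orientation: [[0.994, -0.106, -0.001], [-0.106, -0.994, -0.0], [-0.001, 0.0, -1.0]]
ft_force: [-0.0, -0.7, -0.2]
width: 0.0854
finger_force: 0.0
```

```bash
python3 - <<'E'
from bench import r
import cv2,json
s=r.observe();print(s['t'],s['tool_pos'],s['orientation'],s['ft_force'],s['width'],s['qpos'])
c=r.capture("wrist");cv2.imwrite("pics/w1.png",c["image"][...,::-1])
E
```

```text
1.85 [ 0.45495451 -0.28975443  0.23814812] [[ 9.94363591e-01 -1.06019807e-01 -9.21951819e-04]
 [-1.06020011e-01 -9.94363981e-01 -1.75044215e-04]
 [-8.98197527e-04  2.71802936e-04 -9.99999560e-01]] [-0.02121901 -0.66106928 -0.19507226] 0.08540394421272536 [ 34.74248265  17.53797246  -6.99927503 107.89835102   2.61822813
  54.75657643 -69.53349452]
```

View pics/w1.png

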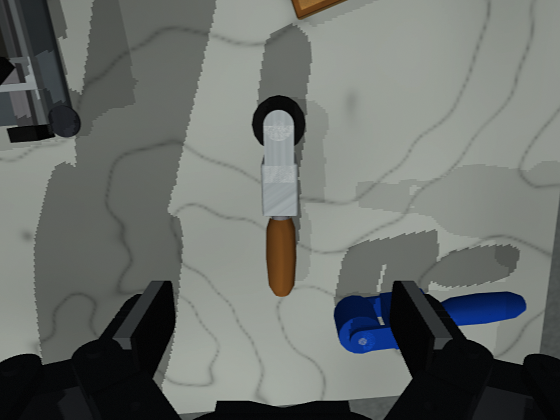

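The brayer points up in the image: roller centre about (279,121), block top from (280,166) to (281,213), handle end at (281,296).

```bash
python3 - <<'E'
from bench import r
import numpy as np,cv2
s=r.observe();c=r.capture("wrist");K=c["intrinsics"];T=c["T_tool_cam"];Rt=np.array(s["orientation"]);p=np.array(s["tool_pos"])
def w(u,v,z):
    d=Rt@T[:3,:3]@np.linalg.solve(K,[u,v,1]);o=p+Rt@T[:3,3];return o+d*(z-o[2])/d[2]
for n,u,v,z in [("axle",279,121,.0485),("blockfront",280,166,.057),("blockback",280.5,214,.057),("bl",262,190,.057),("br",299,190,.057),("hend",281.5,296,.0285)]:print(n,w(u,v,z).round(4))
im=c["image"].astype(int);m=(im.sum(2)<100).astype(np.uint8);m[:80]=0;m[160:]=0;m[:,:230]=0;m[:,320:]=0
ys,xs=np.nonzero(m);print(xs.min(),xs.max(),ys.min())
for u in(xs.min(),xs.max()):print(w(u,121,.0485).round(4))
print(w(279,ys.min(),.0485))
h=cv2.cvtColor(c["image"],cv2.COLOR_RGB2HSV);m=(h[...,0]<20)&(h[...,1]>120)&(h[...,2]>50);m[:200]=0;m[320:]=0;m[:,:240]=0;m[:,330:]=0
ys,xs=np.nonzero(m)
for a in(225,250,275):print(w(xs[ys==a].mean(),a,.0285).round(4))
print(w(280,ys.max(),.0285))
E
```

```text
axle [ 0.5078 -0.2935  0.0485]
blockfront [ 0.4728 -0.2905  0.057 ]
blockback [ 0.4316 -0.2864  0.057 ]
bl [ 0.4542 -0.2734  0.057 ]
br [ 0.4509 -0.304   0.057 ]
hend [ 0.3352 -0.2768  0.0285]
251 303 95
[ 0.5103 -0.271   0.0485]
[ 0.5057 -0.3128  0.0485]
[ 0.52780936 -0.29570842  0.0485    ]
[ 0.4111 -0.2831  0.0285]
[ 0.3855 -0.2808  0.0285]
[ 0.3588 -0.2779  0.0285]
[ 0.3365372  -0.27543075  0.0285    ]
```

Call:
play_rows --pt "-0.04 0.04 -0.5 0 0 0 -1" --pt "-0.04 0.03 -1 0 0 0 -1" --pt "0 0 -1 0 0 0 -1" --pt "0 0 -1 0 0 0 -1" --pt "0 0 -1 0 0 0 -1" --pt "0 0 -1 0 0 0 -1" --pt "0 0 -1 0 0 0 -1" --pt "0 0 -0.9 0 0 0 -1" --pt "0 0 -0.5 0 0 0 -1" --pt "0 0 -0.36 0 0 0 -1" --pt "0 0 0 0 0 0 -1" --pt "0 0 0 0 0 0 0" --grip_force 100

```text
t: 3.15
tool_pos: [0.4538, -0.2879, 0.0323]
orientation: [[0.994, -0.106, 0.001], [-0.106, -0.994, -0.001], [0.001, 0.0, -1.0]]
ft_force: [-0.4, -0.1, 0.6]
width: 0.0732
finger_force: 0.0
```

Call:
play_rows --pt "0 0 0 0 0 0 1" --pt "0 0 0 0 0 0 1" --pt "0 0 0 0 0 0 1" --pt "0 0 0 0 0 0 1" --pt "0 0 0 0 0 0 1" --pt "0 0 0 0 0 0 1" --pt "0 0 0 0 0 0 1" --pt "0 0 0 0 0 0 1"

```text
t: 3.95
tool_pos: [0.4541, -0.2878, 0.0327]
orientation: [[0.994, -0.106, 0.001], [-0.106, -0.994, -0.001], [0.001, 0.001, -1.0]]
ft_force: [-1.1, 1.2, 5.7]
width: 0.0288
finger_force: 99.0
```

Call:
play_rows --pt "0 0 0.3 0 0 0 1" --pt "0 0 0.6 0 0 0 1" --pt "-0.2 0.2 0.9 0 0 0 1" --pt "-0.2 0.5 0.9 0 0 0 1" --pt "-0.3 0.8 0.9 0 0 0 1" --pt "-0.3 0.8 0.6 0 0 -0.1 1" --pt "-0.3 0.9 0.3 0 0 -0.3 1" --pt "-0.3 0.9 0 0 0 -0.3 1" --pt "-0.2 0.9 0 0 0 -0.3 1" --pt "0 0.6 0 0 0 -0.2 1" --pt "0 0.3 0 0 0 0 1" --pt "0 0 0 0 0 0 1"

```text
t: 5.15
tool_pos: [0.4086, -0.1393, 0.1449]
orientation: [[0.969, -0.245, 0.001], [-0.245, -0.969, -0.0], [0.001, -0.0, -1.0]]
ft_force: [0.4, -0.3, -3.0]
width: 0.0287
finger_force: 98.7
```

```bash
python3 - <<'E'
from bench import r
from h import *
import cv2
for _ in range(3):
    s=r.observe();print(s['t'],s['tool_pos'],s['orientation'][:2,0],s['ft_force'],s['width'],s['qpos'].round(1) if _==0 else '')
    c=r.capture("wrist")
cv2.imwrite("pics/w2.png",c["image"][...,::-1])
print("joy",[plane("side",*p,.04).round(3) for p in [(333,312),(385,309),(399,350),(344,360)]])
E
```

```text
5.15 [ 0.40859555 -0.13934171  0.14487738] [ 0.96942791 -0.24537542] [ 0.43872578 -0.2815157  -3.02973636] 0.028726780000245297 [ 21.4  15.8  -7.9 126.    3.5  38.3 -93.2]
5.2 [ 0.40866244 -0.14022875  0.1447543 ] [ 0.96911234 -0.24661851] [ 0.25983286 -0.20299347 -4.05035068] 0.02912719428635199 
5.25 [ 0.40864677 -0.14073141  0.14463842] [ 0.96882704 -0.2477372 ] [-0.44965367  0.19444714 -3.57371157] 0.02870848532332802 
joy [array([0.493, 0.302, 0.04 ]), array([0.361, 0.326, 0.04 ]), array([0.367, 0.431, 0.04 ]), array([0.504, 0.422, 0.04 ])]
```

View pics/w2.png

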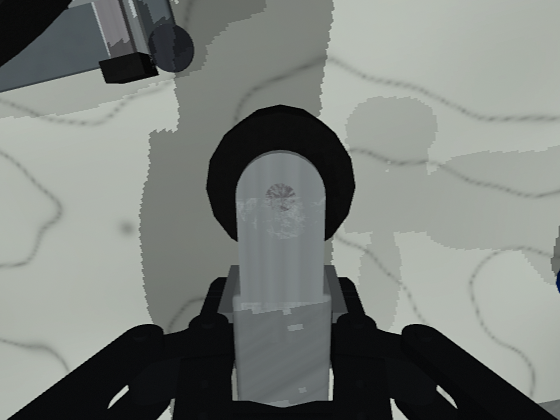

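Call:
play_rows --pt "0 0.3 0 0 0 -0.1 1" --pt "0 0.7 0 0 0 -0.2 1" --pt "0 1 -0.1 0 0 -0.2 1" --pt "0 1 -0.2 0 0 -0.2 1" --pt "0 1 -0.2 0 0 -0.2 1" --pt "0 1 -0.2 0 0 -0.2 1" --pt "0 1 -0.2 0 0 -0.2 1" --pt "0 1 -0.2 0 0 -0.2 1" --pt "0 1 -0.2 0 0 -0.2 1" --pt "0 1 -0.2 0 0 -0.2 1" --pt "0 1 -0.2 0 0 -0.2 1" --pt "0 1 -0.1 0 0 -0.2 1"

```text
t: 6.5
tool_pos: [0.4083, 0.1359, 0.0988]
orientation: [[0.864, -0.504, -0.001], [-0.504, -0.864, -0.0], [-0.001, 0.001, -1.0]]
ft_force: [-0.2, -0.1, -4.1]
width: 0.0294
finger_force: 98.7
```

Call:
play_rows --pt "0.1 1 -0.1 0 0 -0.2 1" --pt "0.3 0.8 0 0 0 -0.03 1" --pt "0.5 0.4 0 0 0 0 1" --pt "0.6 0 0 0 0 0 1" --pt "0.5 0 0 0 0 0 1" --pt "0.3 0 0 0 0 0 1" --pt "0 0 0 0 0 0 1" --pt "0 0 0 0 0 0 1"

```text
t: 7.3
tool_pos: [0.4654, 0.1895, 0.0965]
orientation: [[0.85, -0.527, -0.001], [-0.527, -0.85, -0.0], [-0.001, 0.001, -1.0]]
ft_force: [-1.1, -0.4, -4.2]
width: 0.0288
finger_force: 98.7
```

```bash
cat > st.py <<'E'
from bench import r
import numpy as np,sys
n=int(sys.argv[1]) if len(sys.argv)>1 else 3
H=np.array([.740,.022]);F=[]
for i in range(n):
    s=r.observe();F.append(s['ft_force'])
    if i<n-1:c=r.capture("wrist")
F=np.array(F);p=s['tool_pos'];R=s['orientation'];x=R[:2,0]/np.hypot(*R[:2,0])
a=p[:2]+.0535*x;d=a-H
print("t",s['t'],"tcp",p.round(4),"head",np.degrees(np.arctan2(x[1],x[0])).round(2),"axle",a.round(4),"rad",np.hypot(*d).round(4),"ang",np.degrees(np.arctan2(-d[1],-d[0])).round(2),"vert",R[:,2].round(3))
print("F",F.mean(0).round(2),"along/lat",(F[:,:2]@x).round(2),(F[:,:2]@[-x[1],x[0]]).round(2))
E
python3 - <<'E'
import sys;sys.argv=['x','4'];exec(open('st.py').read())
from h import *
import cv2
s=r.capture("side");cv2.imwrite("pics/s1.png",cv2.resize(s["image"][160:310,190:390,::-1],None,fx=4,fy=4,interpolation=cv2.INTER_CUBIC))
E
```

```text
t 7.45 tcp [0.4652 0.1898 0.0967] head -31.73 axle [0.5107 0.1616] rad 0.2684 ang -31.34 vert [-0.001 -0.    -1.   ]
F [-0.15  0.05 -3.74] along/lat [-0.74 -0.23  0.02  0.33] [-0.96 -0.07  0.46  0.4 ]
```

View pics/s1.png

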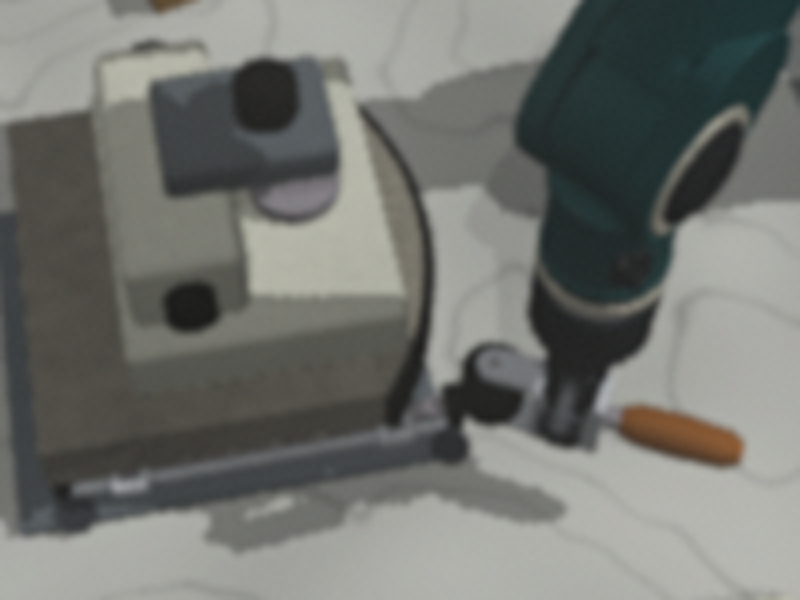

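The roller stands at crop (490,385), about 25 mm off the strip's left end, with a black rail-end block beside it at (455,400). I'll check how high that block is before pressing.

```bash
python3 - <<'E'
from h import *
S=lambda x,y,z:plane("side",180+x/4.4-.4,165+y/4.4-.4,z).round(3)
C=lambda x,y,z:plane("scene",225+x/3-.33,150+y/3-.33,z).round(3)
yaw=np.radians(-2);R=np.array([[np.cos(yaw),-np.sin(yaw)],[np.sin(yaw),np.cos(yaw)]]);H=np.array([.74,.022])
loc=lambda p:(R.T@(p[:2]-H)).round(3)
for z in(0.01,.03,.05,.07):
    print(z,"FL top",loc(S(540,405,z)),"FL ctr",loc(S(540,425,z)),"FR top",loc(C(52,300,z)),"FRctr",loc(C(52,318,z)),"BRctr",loc(C(305,545,z)),"BLctr",loc(S(110,520,z)),"| feet FL",loc(S(540,468,z)),"FR",loc(C(38,343,z)))
E
```

```text
0.01 FL top [-0.222  0.083] FL ctr [-0.219  0.097] FR top [-0.238 -0.093] FRctr [-0.223 -0.105] BRctr [ 0.053 -0.096] BLctr [0.059 0.11 ] | feet FL [-0.212  0.128] FR [-0.211 -0.128]
0.03 FL top [-0.218  0.094] FL ctr [-0.215  0.109] FR top [-0.225 -0.102] FRctr [-0.21  -0.113] BRctr [ 0.06  -0.105] BLctr [0.058 0.121] | feet FL [-0.208  0.138] FR [-0.198 -0.136]
0.05 FL top [-0.215  0.105] FL ctr [-0.211  0.119] FR top [-0.211 -0.11 ] FRctr [-0.197 -0.122] BRctr [ 0.066 -0.114] BLctr [0.055 0.131] | feet FL [-0.204  0.148] FR [-0.186 -0.145]
0.07 FL top [-0.211  0.116] FL ctr [-0.208  0.129] FR top [-0.198 -0.119] FRctr [-0.185 -0.131] BRctr [ 0.072 -0.123] BLctr [0.053 0.141] | feet FL [-0.202  0.157] FR [-0.173 -0.152]
```

Call:
play_rows --pt "0.1 -0.061 0.04 0 0 0 1" --pt "0.17 -0.105 0 0 0 0 1" --pt "0.17 -0.105 0 0 0 0 1" --pt "0.17 -0.105 0 0 0 0 1" --pt "0.06 -0.037 0 0 0 0 1" --pt "0.03 -0.018 0 0 0 0 1" --pt "0 0 0 0 0 0 1" --pt "0 0 0 0 0 0 1"

```text
t: 8.3
tool_pos: [0.4832, 0.1793, 0.0977]
orientation: [[0.851, -0.526, -0.0], [-0.526, -0.851, 0.0], [-0.0, 0.0, -1.0]]
ft_force: [0.0, 0.7, -3.1]
width: 0.0289
finger_force: 98.7
```

```bash
python3 st.py 9
```

```text
t 8.7 tcp [0.4834 0.1793 0.0978] head -31.73 axle [0.5289 0.1511] rad 0.2475 ang -31.45 vert [-0.  0. -1.]
F [-0.12  0.24 -3.31] along/lat [-0.35 -0.43 -0.58  0.31 -0.16 -0.16 -0.41 -0.28 -0.05] [ 0.64 -0.17 -0.33 -0.13  0.33  0.01  0.28 -0.31  0.96]
```

Call:
play_rows --pt "0.034 -0.021 0 0 0 0 1" --pt "0.034 -0.021 0 0 0 0 1" --pt "0.034 -0.021 0 0 0 0 1" --pt "0.034 -0.021 0 0 0 0 1" --pt "0.034 -0.021 0 0 0 0 1" --pt "0.034 -0.021 0 0 0 0 1" --pt "0.034 -0.021 0 0 0 0 1" --pt "0.034 -0.021 0 0 0 0 1" --pt "0.034 -0.021 0 0 0 0 1" --pt "0.034 -0.021 0 0 0 0 1" --pt "0.034 -0.021 0 0 0 0 1" --pt "0.034 -0.021 0 0 0 0 1"

```text
t: 9.9
tool_pos: [0.4937, 0.1728, 0.0977]
orientation: [[0.85, -0.526, -0.0], [-0.526, -0.85, -0.0], [-0.0, 0.0, -1.0]]
ft_force: [-1.2, 0.9, -3.4]
width: 0.0288
finger_force: 98.7
```

```bash
python3 st.py 5
```

```text
t 10.1 tcp [0.4938 0.1728 0.0978] head -31.75 axle [0.5393 0.1446] rad 0.2352 ang -31.43 vert [ 0. -0. -1.]
F [ 0.13 -0.07 -3.1 ] along/lat [-1.52  0.73 -0.02  1.33  0.23] [ 0.13 -0.09  0.23  0.24 -0.47]
```

Call:
play_rows --pt "0.034 -0.021 -0.005 -0.0033 -0.0055 0 1" --pt "0.034 -0.021 -0.005 -0.0033 -0.0055 0 1" --pt "0.034 -0.021 -0.005 -0.0033 -0.0055 0 1" --pt "0.034 -0.021 -0.005 -0.0033 -0.0055 0 1" --pt "0.034 -0.021 -0.005 -0.0033 -0.0055 0 1" --pt "0.034 -0.021 -0.005 -0.0033 -0.0055 0 1" --pt "0.034 -0.021 -0.005 -0.0033 -0.0055 0 1" --pt "0.034 -0.021 -0.005 -0.0033 -0.0055 0 1" --pt "0.034 -0.021 -0.005 -0.0033 -0.0055 0 1" --pt "0.034 -0.021 -0.005 -0.0033 -0.0055 0 1" --pt "0.034 -0.021 -0.005 -0.0033 -0.0055 0 1" --pt "0.034 -0.021 -0.005 -0.0033 -0.0055 0 1"

```text
t: 11.3
tool_pos: [0.5037, 0.1666, 0.0962]
orientation: [[0.85, -0.526, 0.008], [-0.526, -0.851, -0.005], [0.009, 0.0, -1.0]]
ft_force: [-1.4, 1.5, -4.3]
width: 0.0292
finger_force: 98.7
```

Call:
play_rows --pt "0.034 -0.021 -0.005 -0.0033 -0.0055 0 1" --pt "0.034 -0.021 -0.005 -0.0033 -0.0055 0 1" --pt "0.034 -0.021 -0.005 -0.0033 -0.0055 0 1" --pt "0.034 -0.021 -0.005 -0.0033 -0.0055 0 1" --pt "0.034 -0.021 -0.005 -0.0033 -0.0055 0 1" --pt "0.034 -0.021 -0.005 -0.0033 -0.0055 0 1" --pt "0.034 -0.021 -0.005 -0.0033 -0.0055 0 1" --pt "0.034 -0.021 -0.005 -0.0033 -0.0055 0 1" --pt "0.034 -0.021 -0.005 -0.0033 -0.0055 0 1" --pt "0.034 -0.021 -0.005 -0.0033 -0.0055 0 1" --pt "0.025 -0.015 -0.005 -0.0033 -0.0055 0 1" --pt "0.02 -0.012 -0.005 -0.0033 -0.0055 0 1"

```text
t: 12.5
tool_pos: [0.5136, 0.1606, 0.0948]
orientation: [[0.85, -0.526, 0.016], [-0.526, -0.85, -0.01], [0.019, -0.0, -1.0]]
ft_force: [-3.5, 2.0, -4.6]
width: 0.0291
finger_force: 98.6
```

```bash
python3 st.py 5
```

```text
t 12.7 tcp [0.5136 0.1606 0.0949] head -31.74 axle [0.5591 0.1325] rad 0.2119 ang -31.42 vert [ 0.016 -0.009 -1.   ]
F [-2.37  1.66 -4.61] along/lat [-4.06 -2.47 -2.2  -2.53 -3.22] [-0.16  0.39  0.13  0.74 -0.28]
```

Call:
play_rows --pt "0.04 -0.025 -0.006 -0.0041 -0.0066 0 1" --pt "0.051 -0.0315 -0.006 -0.0041 -0.0066 0 1" --pt "0.051 -0.0315 -0.006 -0.0041 -0.0066 0 1" --pt "0.051 -0.0315 -0.006 -0.0041 -0.0066 0 1" --pt "0.051 -0.0315 -0.006 -0.0041 -0.0066 0 1" --pt "0.051 -0.0315 -0.006 -0.0041 -0.0066 0 1" --pt "0.051 -0.0315 -0.006 -0.0041 -0.0066 0 1" --pt "0.051 -0.0315 -0.006 -0.0041 -0.0066 0 1" --pt "0.051 -0.0315 -0.006 -0.0041 -0.0066 0 1" --pt "0.051 -0.0315 -0.006 -0.0041 -0.0066 0 1" --pt "0.051 -0.0315 -0.006 -0.0041 -0.0066 0 1" --pt "0.051 -0.0315 -0.006 -0.0041 -0.0066 0 1"

```text
t: 13.9
tool_pos: [0.5283, 0.1515, 0.0929]
orientation: [[0.85, -0.526, 0.025], [-0.526, -0.851, -0.015], [0.029, 0.0, -1.0]]
ft_force: [-4.6, 3.2, -3.3]
width: 0.0292
finger_force: 98.6
```

Call:
play_rows --pt "0.051 -0.0315 -0.006 -0.0041 -0.0066 0 1" --pt "0.051 -0.0315 -0.006 -0.0041 -0.0066 0 1" --pt "0.051 -0.0315 -0.006 -0.0041 -0.0066 0 1" --pt "0.051 -0.0315 -0.006 -0.0041 -0.0066 0 1" --pt "0.051 -0.0315 -0.006 -0.0041 -0.0066 0 1" --pt "0.051 -0.0315 -0.006 -0.0041 -0.0066 0 1" --pt "0.051 -0.0315 -0.006 -0.0041 -0.0066 0 1" --pt "0.051 -0.0315 -0.006 -0.0041 -0.0066 0 1" --pt "0.051 -0.0315 -0.006 -0.0041 -0.0066 0 1" --pt "0.05 -0.031 -0.006 -0.0041 -0.0066 0 1" --pt "0.04 -0.025 -0.006 -0.0041 -0.0066 0 1" --pt "0.03 -0.019 -0.006 -0.0041 -0.0066 0 1"

```text
t: 15.1
tool_pos: [0.5424, 0.1428, 0.091]
orientation: [[0.85, -0.526, 0.034], [-0.525, -0.851, -0.021], [0.04, 0.0, -0.999]]
ft_force: [-5.6, 3.2, -2.8]
width: 0.0291
finger_force: 98.6
```

```bash
python3 st.py 5
```

```text
t 15.3 tcp [0.5424 0.1428 0.091 ] head -31.71 axle [0.5879 0.1146] rad 0.1781 ang -31.35 vert [ 0.034 -0.021 -0.999]
F [-5.65  3.09 -2.77] along/lat [-6.46 -5.05 -6.85 -7.4  -6.37] [-0.24 -0.97  0.1  -0.53 -0.06]
```

Call:
play_rows --pt "0.035 -0.0215 -0.006 -0.0041 -0.0066 0 1" --pt "0.045 -0.028 -0.006 -0.0041 -0.0066 0 1" --pt "0.051 -0.0315 -0.006 -0.0041 -0.0066 0 1" --pt "0.051 -0.0315 -0.006 -0.0041 -0.0066 0 1" --pt "0.051 -0.0315 -0.006 -0.0041 -0.0066 0 1" --pt "0.051 -0.0315 -0.006 -0.0041 -0.0066 0 1" --pt "0.051 -0.0315 -0.006 -0.0041 -0.0066 0 1" --pt "0.051 -0.0315 -0.006 -0.0041 -0.0066 0 1" --pt "0.051 -0.0315 -0.006 -0.0041 -0.0066 0 1" --pt "0.051 -0.0315 -0.006 -0.0041 -0.0066 0 1" --pt "0.051 -0.0315 -0.006 -0.0041 -0.0066 0 1" --pt "0.051 -0.0315 -0.006 -0.0041 -0.0066 0 1"

```text
t: 16.5
tool_pos: [0.5566, 0.1344, 0.0894]
orientation: [[0.85, -0.525, 0.042], [-0.524, -0.851, -0.027], [0.05, 0.0, -0.999]]
ft_force: [-8.3, 4.1, -1.0]
width: 0.0288
finger_force: 98.8
```

Call:
play_rows --pt "0.051 -0.0315 -0.006 -0.0041 -0.0066 0 1" --pt "0.051 -0.0315 -0.006 -0.0041 -0.0066 0 1" --pt "0.051 -0.0315 -0.006 -0.0041 -0.0066 0 1" --pt "0.051 -0.0315 -0.006 -0.0041 -0.0066 0 1" --pt "0.045 -0.028 -0.006 -0.0041 -0.0066 0 1" --pt "0.04 -0.025 -0.005 -0.003 -0.005 0 1" --pt "0.034 -0.021 -0.004 -0.003 -0.005 0 1" --pt "0.03 -0.0185 -0.003 -0.002 -0.003 0 1" --pt "0.024 -0.015 -0.002 -0.002 -0.003 0 1" --pt "0.018 -0.011 -0.002 0 0 0 1" --pt "0.012 -0.0075 0 0 0 0 1" --pt "0.006 -0.004 0 0 0 0 1"

```text
t: 17.7
tool_pos: [0.5668, 0.1283, 0.0884]
orientation: [[0.85, -0.525, 0.048], [-0.524, -0.851, -0.03], [0.057, 0.0, -0.998]]
ft_force: [-8.2, 5.4, 1.0]
width: 0.029
finger_force: 98.8
```

```bash
python3 st.py 6
```

```text
t 17.95 tcp [0.5668 0.1283 0.0883] head -31.66 axle [0.6123 0.1002] rad 0.1497 ang -31.49 vert [ 0.048 -0.03  -0.998]
F [-8.49  5.16  0.73] along/lat [ -9.82  -9.78 -10.64  -9.83  -9.73  -9.83] [ 0.28 -0.79 -0.72  0.52 -0.22  0.52]
```

Call:
play_rows --pt "0 0 0.02 0 0 0 1" --pt "0 0 0.02 0 0 0 1" --pt "0 0 0 0 0 0 1"

```text
t: 18.25
tool_pos: [0.5658, 0.1283, 0.0886]
orientation: [[0.85, -0.525, 0.046], [-0.524, -0.851, -0.03], [0.055, 0.002, -0.998]]
ft_force: [-9.0, 5.3, -0.3]
width: 0.0287
finger_force: 98.8
```

```bash
python3 st.py 3; python3 - <<'E'
# arc plan: TCP about home, per row, dtheta const; print segments of 12 rows at 0.5 deg
import numpy as np
H=np.array([.740,.022]);Rr=.1497+.0535
for a0 in np.arange(-31.5,28,6):
    f=lambda a:H-Rr*np.array([np.cos(np.radians(a)),np.sin(np.radians(a))])
    # heading a: -u=(cos a,sin a)
    d=(f(a0+6)-f(a0))/12/.025;d1=(f(a0+.5)-f(a0))/.025;d2=(f(a0+6)-f(a0+5.5))/.025
    print(a0,d.round(4),d1.round(4),d2.round(4),"turn",np.radians(.5)/.12)
E
```

```text
t 18.35 tcp [0.5658 0.1283 0.0886] head -31.65 axle [0.6113 0.1002] rad 0.1506 ang -31.3 vert [ 0.046 -0.03  -0.998]
F [-9.09  5.45 -1.58] along/lat [-10.49 -10.87 -10.44] [-0.2  -0.   -0.19]
-31.5 [-0.0338 -0.0623] [-0.0368 -0.0606] [-0.0308 -0.0639] turn 0.0727220521664304
-25.5 [-0.0271 -0.0655] [-0.0303 -0.0642] [-0.024  -0.0668] turn 0.0727220521664304
-19.5 [-0.0201 -0.068 ] [-0.0234 -0.067 ] [-0.0169 -0.0689] turn 0.0727220521664304
-13.5 [-0.0129 -0.0697] [-0.0163 -0.069 ] [-0.0096 -0.0703] turn 0.0727220521664304
-7.5 [-0.0056 -0.0707] [-0.009  -0.0704] [-0.0022 -0.0709] turn 0.0727220521664304
-1.5 [ 0.0019 -0.0709] [-0.0015 -0.0709] [ 0.0053 -0.0707] turn 0.0727220521664304
4.5 [ 0.0093 -0.0703] [ 0.0059 -0.0707] [ 0.0126 -0.0698] turn 0.0727220521664304
10.5 [ 0.0166 -0.0689] [ 0.0132 -0.0697] [ 0.0198 -0.0681] turn 0.0727220521664304
16.5 [ 0.0237 -0.0668] [ 0.0204 -0.0679] [ 0.0269 -0.0656] turn 0.0727220521664304
22.5 [ 0.0305 -0.064 ] [ 0.0274 -0.0654] [ 0.0336 -0.0625] turn 0.0727220521664304
```

```bash
python3 st.py 6; python3 -c "
from bench import r
s=r.observe();print(s['qpos'].round(1),s['joint_vel'].round(2),s['ft_torque'].round(2))"
```

```text
t 18.6 tcp [0.5659 0.1282 0.0886] head -31.65 axle [0.6115 0.1002] rad 0.1504 ang -31.31 vert [ 0.046 -0.03  -0.998]
F [-8.85  5.18 -2.21] along/lat [-10.44 -11.29  -9.97  -9.59  -9.4  -10.83] [-0.19 -0.19  0.18 -0.34 -0.39 -0.52]
[ -12.4   32.    -6.3  109.4    9.6   37.1 -146.9] [-0.03 -0.06 -0.01  0.04 -0.01  0.08 -0.04] [1.06 1.81 0.03]
```

Call:
play_rows --pt "-0.0214 -0.0035 0 0 0 0.0145 1" --pt "-0.0287 -0.0158 0 0 0 0.029 1" --pt "-0.036 -0.028 0 0 0 0.0436 1" --pt "-0.043 -0.0405 0 0 0 0.058 1" --pt "-0.0495 -0.053 0 0 0 0.0727 1" --pt "-0.0495 -0.053 0 0 0 0.0727 1" --pt "-0.0495 -0.053 0 0 0 0.0727 1" --pt "-0.0495 -0.053 0 0 0 0.0727 1" --pt "-0.0465 -0.0545 0 0 0 0.0727 1" --pt "-0.0465 -0.0545 0 0 0 0.0727 1" --pt "-0.0465 -0.0545 0 0 0 0.0727 1" --pt "-0.0465 -0.0545 0 0 0 0.0727 1"

```text
t: 19.8
tool_pos: [0.5533, 0.1147, 0.0887]
orientation: [[0.892, -0.449, 0.049], [-0.448, -0.894, -0.026], [0.056, 0.001, -0.998]]
ft_force: [-7.8, 3.6, -2.2]
width: 0.0291
finger_force: 98.8
```

```bash
python3 st.py 3
```

```text
t 19.9 tcp [0.5531 0.1147 0.0887] head -26.67 axle [0.6009 0.0907] rad 0.1551 ang -26.27 vert [ 0.049 -0.026 -0.998]
F [-8.34  4.04 -1.6 ] along/lat [ -8.62  -9.07 -10.1 ] [-0.31  0.08 -0.17]
```

Call:
play_rows --pt "-0.028 -0.067 0 0 0 0.0727 1" --pt "-0.027 -0.067 0 0 0 0.0727 1" --pt "-0.027 -0.067 0 0 0 0.0727 1" --pt "-0.0265 -0.0675 0 0 0 0.0727 1" --pt "-0.026 -0.068 0 0 0 0.0727 1" --pt "-0.025 -0.068 0 0 0 0.0727 1" --pt "-0.024 -0.069 0 0 0 0.0727 1" --pt "-0.0235 -0.069 0 0 0 0.0727 1" --pt "-0.023 -0.0695 0 0 0 0.0727 1" --pt "-0.0225 -0.07 0 0 0 0.0727 1" --pt "-0.022 -0.07 0 0 0 0.0727 1" --pt "-0.022 -0.07 0 0 0 0.0727 1"

```text
t: 21.1
tool_pos: [0.5458, 0.0939, 0.0887]
orientation: [[0.934, -0.353, 0.051], [-0.352, -0.936, -0.021], [0.055, 0.001, -0.998]]
ft_force: [-9.2, 4.4, -0.4]
width: 0.0288
finger_force: 98.8
```

```bash
python3 st.py 4
```

```text
t 21.25 tcp [0.5458 0.0936 0.0887] head -20.7 axle [0.5959 0.0747] rad 0.1535 ang -20.07 vert [ 0.051 -0.021 -0.998]
F [-8.66  3.48 -1.03] along/lat [-10.17  -9.27  -8.62  -9.27] [ 0.82 -0.46 -0.08  0.51]
```

Call:
play_rows --pt "-0.0233 -0.0682 0 0 0 0.0727 1" --pt "-0.0233 -0.0682 0 0 0 0.0727 1" --pt "-0.0233 -0.0682 0 0 0 0.0727 1" --pt "-0.0233 -0.0682 0 0 0 0.0727 1" --pt "-0.0233 -0.0682 0 0 0 0.0727 1" --pt "-0.0233 -0.0682 0 0 0 0.0727 1" --pt "-0.0198 -0.0693 0 0 0 0.0727 1" --pt "-0.0198 -0.0693 0 0 0 0.0727 1" --pt "-0.0198 -0.0693 0 0 0 0.0727 1" --pt "-0.0198 -0.0693 0 0 0 0.0727 1" --pt "-0.0198 -0.0693 0 0 0 0.0727 1" --pt "-0.0198 -0.0693 0 0 0 0.0727 1"

```text
t: 22.45
tool_pos: [0.5392, 0.0726, 0.0887]
orientation: [[0.966, -0.254, 0.053], [-0.253, -0.967, -0.016], [0.055, 0.002, -0.998]]
ft_force: [-9.3, 2.9, 0.4]
width: 0.0289
finger_force: 98.9
```

Call:
play_rows --pt "-0.0161 -0.0703 0 0 0 0.0727 1" --pt "-0.0161 -0.0703 0 0 0 0.0727 1" --pt "-0.0161 -0.0703 0 0 0 0.0727 1" --pt "-0.0161 -0.0703 0 0 0 0.0727 1" --pt "-0.0161 -0.0703 0 0 0 0.0727 1" --pt "-0.0161 -0.0703 0 0 0 0.0727 1"

```text
t: 23.05
tool_pos: [0.5368, 0.0617, 0.0888]
orientation: [[0.978, -0.203, 0.053], [-0.203, -0.979, -0.013], [0.055, 0.002, -0.998]]
ft_force: [-8.7, 3.5, 0.1]
width: 0.0292
finger_force: 99.0
```

```bash
python3 st.py 3
```

```text
t 23.15 tcp [0.5367 0.0614 0.0887] head -11.75 axle [0.5891 0.0505] rad 0.1536 ang -10.69 vert [ 0.053 -0.013 -0.999]
F [-9.06  2.19  0.32] along/lat [-9.21 -9.41 -9.34] [ 1.63 -0.65 -0.06]
```

Call:
play_rows --pt "-0.009 -0.0715 0.003 0 0 0.0727 1" --pt "-0.009 -0.0715 0.003 0 0 0.0727 1" --pt "-0.009 -0.0715 0.003 0 0 0.0727 1" --pt "-0.009 -0.0715 0.003 0 0 0.0727 1" --pt "-0.009 -0.0715 0.003 0 0 0.0727 1" --pt "-0.009 -0.0715 0.003 0 0 0.0727 1" --pt "-0.0055 -0.072 0.003 0 0 0.0727 1" --pt "-0.0055 -0.072 0.003 0 0 0.0727 1" --pt "-0.0055 -0.072 0.003 0 0 0.0727 1" --pt "-0.0055 -0.072 0.003 0 0 0.0727 1" --pt "-0.0055 -0.072 0.003 0 0 0.0727 1" --pt "-0.0055 -0.072 0.003 0 0 0.0727 1"

```text
t: 24.35
tool_pos: [0.5338, 0.0396, 0.0891]
orientation: [[0.994, -0.1, 0.052], [-0.1, -0.995, -0.008], [0.053, 0.003, -0.999]]
ft_force: [-10.6, 1.9, -2.8]
width: 0.0286
finger_force: 98.9
```

Call:
play_rows --pt "-0.0046 -0.072 0 0 0 0.0727 1" --pt "-0.0046 -0.072 0 0 0 0.0727 1" --pt "-0.0046 -0.072 0 0 0 0.0727 1" --pt "-0.0046 -0.072 0 0 0 0.0727 1" --pt "-0.0046 -0.072 0 0 0 0.0727 1" --pt "-0.0046 -0.072 0 0 0 0.0727 1"

```text
t: 24.95
tool_pos: [0.533, 0.0285, 0.0891]
orientation: [[0.997, -0.048, 0.052], [-0.048, -0.999, -0.005], [0.052, 0.002, -0.999]]
ft_force: [-10.6, 0.7, -2.3]
width: 0.0292
finger_force: 98.8
```

```bash
python3 st.py 3
```

```text
t 25.05 tcp [0.533  0.0282 0.089 ] head -2.79 axle [0.5864 0.0256] rad 0.1536 ang -1.33 vert [ 0.052 -0.005 -0.999]
F [-10.2    1.    -1.48] along/lat [-10.65  -9.8  -10.25] [0.13 0.46 0.92]
```

Call:
play_rows --pt "-0.0136 -0.072 0 0 0 0.085 1" --pt "-0.0136 -0.072 0 0 0 0.085 1" --pt "-0.0136 -0.072 0 0 0 0.085 1" --pt "-0.0136 -0.072 0 0 0 0.085 1" --pt "-0.0136 -0.072 0 0 0 0.085 1" --pt "-0.0136 -0.072 0 0 0 0.085 1" --pt "-0.01 -0.072 0 0 0 0.085 1" --pt "-0.01 -0.072 0 0 0 0.085 1" --pt "-0.01 -0.072 0 0 0 0.085 1" --pt "-0.01 -0.072 0 0 0 0.085 1" --pt "-0.01 -0.072 0 0 0 0.085 1" --pt "-0.01 -0.072 0 0 0 0.085 1"

```text
t: 26.25
tool_pos: [0.5297, 0.0063, 0.0892]
orientation: [[0.996, 0.074, 0.052], [0.074, -0.997, 0.002], [0.052, 0.002, -0.999]]
ft_force: [-8.4, -0.3, -2.0]
width: 0.0287
finger_force: 98.8
```

```bash
python3 st.py 3
```

```text
t 26.35 tcp [0.5295 0.0059 0.0891] head 4.18 axle [0.5829 0.0098] rad 0.1576 ang 4.44 vert [ 0.052  0.001 -0.999]
F [-9.25 -0.63 -1.01] along/lat [ -8.39  -9.37 -10.04] [ 0.33 -0.54  0.35]
```

Call:
play_rows --pt "0.0076 -0.0733 0 0 0 0.0727 1" --pt "0.0076 -0.0733 0 0 0 0.0727 1" --pt "0.0076 -0.0733 0 0 0 0.0727 1" --pt "0.0076 -0.0733 0 0 0 0.0727 1" --pt "0.0076 -0.0733 0 0 0 0.0727 1" --pt "0.0076 -0.0733 0 0 0 0.0727 1" --pt "0.0114 -0.0728 0 0 0 0.0727 1" --pt "0.0114 -0.0728 0 0 0 0.0727 1" --pt "0.0114 -0.0728 0 0 0 0.0727 1" --pt "0.0114 -0.0728 0 0 0 0.0727 1" --pt "0.0114 -0.0728 0 0 0 0.0727 1" --pt "0.0114 -0.0728 0 0 0 0.0727 1"

```text
t: 27.55
tool_pos: [0.5325, -0.016, 0.0891]
orientation: [[0.983, 0.177, 0.051], [0.177, -0.984, 0.008], [0.052, 0.002, -0.999]]
ft_force: [-8.2, -0.6, -1.8]
width: 0.0291
finger_force: 98.8
```

Call:
play_rows --pt "0.0152 -0.0721 0 0 0 0.0727 1" --pt "0.0152 -0.0721 0 0 0 0.0727 1" --pt "0.0152 -0.0721 0 0 0 0.0727 1" --pt "0.0152 -0.0721 0 0 0 0.0727 1" --pt "0.0152 -0.0721 0 0 0 0.0727 1" --pt "0.0152 -0.0721 0 0 0 0.0727 1"

```text
t: 28.15
tool_pos: [0.5347, -0.0272, 0.0891]
orientation: [[0.972, 0.228, 0.051], [0.228, -0.974, 0.01], [0.052, 0.002, -0.999]]
ft_force: [-8.9, -1.8, -1.7]
width: 0.0285
finger_force: 98.8
```

```bash
python3 st.py 3
```

```text
t 28.25 tcp [ 0.5348 -0.0275  0.089 ] head 13.14 axle [ 0.5869 -0.0153] rad 0.1576 ang 13.69 vert [ 0.051  0.01  -0.999]
F [-8.93 -1.63 -1.68] along/lat [-9.09 -8.46 -9.63] [ 0.24 -0.1   1.19]
```

Call:
play_rows --pt "0.0255 -0.069 0 0 0 0.0727 1" --pt "0.0255 -0.069 0 0 0 0.0727 1" --pt "0.0255 -0.069 0 0 0 0.0727 1" --pt "0.0255 -0.069 0 0 0 0.0727 1" --pt "0.0255 -0.069 0 0 0 0.0727 1" --pt "0.0255 -0.069 0 0 0 0.0727 1" --pt "0.029 -0.0675 0 0 0 0.0727 1" --pt "0.029 -0.0675 0 0 0 0.0727 1" --pt "0.029 -0.0675 0 0 0 0.0727 1" --pt "0.029 -0.0675 0 0 0 0.0727 1" --pt "0.029 -0.0675 0 0 0 0.0727 1" --pt "0.029 -0.0675 0 0 0 0.0727 1"

```text
t: 29.45
tool_pos: [0.5427, -0.0482, 0.0889]
orientation: [[0.943, 0.328, 0.049], [0.328, -0.945, 0.016], [0.051, 0.001, -0.999]]
ft_force: [-8.2, -2.6, -2.3]
width: 0.029
finger_force: 98.7
```

```bash
python3 st.py 3
```

```text
t 29.55 tcp [ 0.5429 -0.0486  0.0889] head 19.1 axle [ 0.5934 -0.0311] rad 0.1559 ang 19.91 vert [ 0.049  0.016 -0.999]
F [-8.9  -2.77 -2.66] along/lat [ -8.65  -9.28 -10.03] [ 0.22 -0.13  0.82]
```

Call:
play_rows --pt "0.0275 -0.067 0 0 0 0.0727 1" --pt "0.0275 -0.067 0 0 0 0.0727 1" --pt "0.0275 -0.067 0 0 0 0.0727 1" --pt "0.0275 -0.067 0 0 0 0.0727 1" --pt "0.0275 -0.067 0 0 0 0.0727 1" --pt "0.0275 -0.067 0 0 0 0.0727 1" --pt "0.03 -0.066 0 0 0 0.0727 1" --pt "0.03 -0.066 0 0 0 0.0727 1" --pt "0.03 -0.066 0 0 0 0.0727 1" --pt "0.03 -0.066 0 0 0 0.0727 1" --pt "0.03 -0.066 0 0 0 0.0727 1" --pt "0.03 -0.066 0 0 0 0.0727 1"

```text
t: 30.75
tool_pos: [0.5513, -0.0687, 0.0888]
orientation: [[0.904, 0.424, 0.046], [0.424, -0.905, 0.021], [0.051, 0.0, -0.999]]
ft_force: [-7.9, -4.0, -2.9]
width: 0.0294
finger_force: 98.6
```

Call:
play_rows --pt "0.031 -0.063 0 0 0 0.066 1" --pt "0.024 -0.048 0 0 0 0.055 1" --pt "0.017 -0.034 0 0 0 0.04 1" --pt "0.008 -0.016 0 0 0 0.02 1"

```text
t: 31.15
tool_pos: [0.5532, -0.073, 0.0887]
orientation: [[0.895, 0.444, 0.045], [0.443, -0.896, 0.022], [0.051, 0.0, -0.999]]
ft_force: [-8.4, -4.7, -4.2]
width: 0.029
finger_force: 98.6
```

```bash
python3 - <<'E'
import sys;sys.argv=['x','3'];exec(open('st.py').read())
import cv2
s=r.capture("scene");w=r.capture("wrist")["image"]
cv2.imwrite("pics/e1.png",w[...,::-1])
E
```

```text
t 31.25 tcp [ 0.5532 -0.073   0.0887] head 26.32 axle [ 0.6012 -0.0493] rad 0.1561 ang 27.18 vert [ 0.045  0.022 -0.999]
F [-8.27 -3.79 -3.97] along/lat [-9.66 -9.31 -8.31] [-0.5   0.09  1.22]
```

View pics/e1.png

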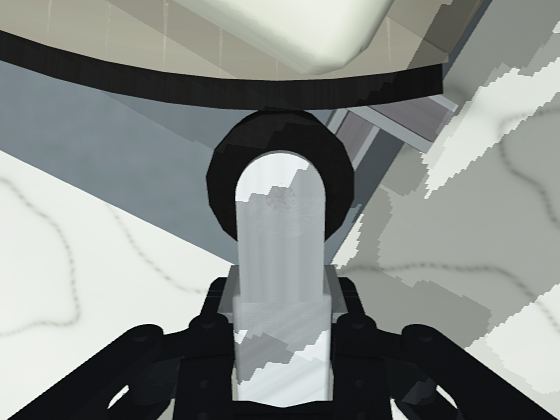

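The roller touches the strip near (280,108) and the strip's right end is near (443,80), about 48 mm away. That makes the axle roughly y = -110 mm, so it needs about 3° more.

Call:
play_rows --pt "0.018 -0.0315 0 0 0 0.04 1" --pt "0.0355 -0.063 0 0 0 0.08 1" --pt "0.0355 -0.063 0 0 0 0.08 1" --pt "0.0355 -0.063 0 0 0 0.08 1" --pt "0.0355 -0.063 0 0 0 0.08 1" --pt "0.029 -0.05 0 0 0 0.065 1" --pt "0.018 -0.0315 0 0 0 0.04 1"

```text
t: 32.05
tool_pos: [0.5584, -0.0824, 0.0886]
orientation: [[0.869, 0.493, 0.044], [0.492, -0.87, 0.025], [0.05, 0.0, -0.999]]
ft_force: [-8.1, -3.3, -3.5]
width: 0.0291
finger_force: 98.6
```

```bash
python3 - <<'E'
import sys;sys.argv=['x','3'];exec(open('st.py').read())
w=r.capture("wrist")["image"].astype(int).sum(2)
row=w[70:112];  # strip end: rightmost dark column per row
for v in range(62,112,6):
    xs=np.nonzero(w[v,290:]<110)[0]; print(v,xs.max()+290 if len(xs) else None,len(xs))
E
```

```text
t 32.15 tcp [ 0.5584 -0.0825  0.0886] head 29.5 axle [ 0.6049 -0.0561] rad 0.156 ang 30.05 vert [ 0.044  0.025 -0.999]
F [-8.11 -4.21 -4.1 ] along/lat [-8.67 -9.23 -9.5 ] [ 1.06 -0.02 -0.05]
62 None 0
68 None 0
74 400 19
80 400 93
86 400 111
92 401 112
98 401 112
104 379 90
110 305 16
```

The strip's end is now about 36 mm from the contact, so the axle is near slab y = -122 mm and the pass is complete. Next I'll ease off slowly with the roller still braking the slab.

Call:
play_rows --pt "-0.012 -0.007 0.0015 -0.001 0.0015 0 1" --pt "-0.024 -0.014 0.003 -0.002 0.003 0 1" --pt "-0.036 -0.021 0.0045 -0.0025 0.0045 0 1" --pt "-0.045 -0.026 0.0055 -0.003 0.0055 0 1" --pt "-0.052 -0.03 0.0062 -0.0036 0.0064 0 1" --pt "-0.052 -0.03 0.0062 -0.0036 0.0064 0 1" --pt "-0.052 -0.03 0.0062 -0.0036 0.0064 0 1" --pt "-0.052 -0.03 0.0062 -0.0036 0.0064 0 1" --pt "-0.052 -0.03 0.0062 -0.0036 0.0064 0 1" --pt "-0.052 -0.03 0.0062 -0.0036 0.0064 0 1" --pt "-0.052 -0.03 0.0062 -0.0036 0.0064 0 1" --pt "-0.052 -0.03 0.0062 -0.0036 0.0064 0 1"

```text
t: 33.4
tool_pos: [0.545, -0.0896, 0.0901]
orientation: [[0.869, 0.493, 0.036], [0.492, -0.87, 0.021], [0.042, -0.0, -0.999]]
ft_force: [-7.6, -3.1, -6.9]
width: 0.0289
finger_force: 98.7
```

Call:
play_rows --pt "-0.052 -0.03 0.0062 -0.0036 0.0064 0 1" --pt "-0.052 -0.03 0.0062 -0.0036 0.0064 0 1" --pt "-0.052 -0.03 0.0062 -0.0036 0.0064 0 1" --pt "-0.052 -0.03 0.0062 -0.0036 0.0064 0 1" --pt "-0.052 -0.03 0.0062 -0.0036 0.0064 0 1" --pt "-0.052 -0.03 0.0062 -0.0036 0.0064 0 1" --pt "-0.052 -0.03 0.0062 -0.0036 0.0064 0 1" --pt "-0.052 -0.03 0.0062 -0.0036 0.0064 0 1" --pt "-0.052 -0.03 0.0062 -0.0036 0.0064 0 1" --pt "-0.052 -0.03 0.0062 -0.0036 0.0064 0 1" --pt "-0.052 -0.03 0.0062 -0.0036 0.0064 0 1" --pt "-0.052 -0.03 0.0062 -0.0036 0.0064 0 1"

```text
t: 34.6
tool_pos: [0.5302, -0.0981, 0.0923]
orientation: [[0.869, 0.493, 0.029], [0.493, -0.87, 0.016], [0.033, 0.0, -0.999]]
ft_force: [-5.0, -2.4, -7.2]
width: 0.0289
finger_force: 98.8
```

Call:
play_rows --pt "-0.052 -0.03 0.0062 -0.0036 0.0064 0 1" --pt "-0.052 -0.03 0.0062 -0.0036 0.0064 0 1" --pt "-0.052 -0.03 0.0062 -0.0036 0.0064 0 1" --pt "-0.052 -0.03 0.0062 -0.0036 0.0064 0 1" --pt "-0.052 -0.03 0.0062 -0.0036 0.0064 0 1" --pt "-0.052 -0.03 0.0062 -0.0036 0.0064 0 1" --pt "-0.052 -0.03 0.0062 -0.0036 0.0064 0 1" --pt "-0.048 -0.028 0.0058 -0.0033 0.006 0 1" --pt "-0.045 -0.026 0.0055 -0.003 0.0055 0 1" --pt "-0.042 -0.024 0.005 -0.003 0.005 0 1" --pt "-0.039 -0.022 0.005 -0.003 0.005 0 1" --pt "-0.036 -0.021 0.0045 -0.0025 0.0045 0 1"

```text
t: 35.8
tool_pos: [0.5186, -0.1029, 0.0955]
orientation: [[0.868, 0.496, 0.026], [0.495, -0.869, 0.015], [0.03, 0.0, -1.0]]
ft_force: [-3.3, -1.1, -5.5]
width: 0.029
finger_force: 98.7
```

```bash
python3 st.py 2
```

```text
t 35.85 tcp [ 0.5183 -0.103   0.0955] head 29.71 axle [ 0.5647 -0.0765] rad 0.2011 ang 29.34 vert [ 0.025  0.015 -1.   ]
F [-4.07 -2.13 -4.6 ] along/lat [-3.45 -5.74] [ 0.65 -0.31]
```

```bash
python3 -c "
from bench import r
s=r.observe();print(s['qpos'].round(2),s['joint_vel'].round(2),s['effort'].round(1))"
```

```text
[ 28.49  30.45 -25.15 114.75  19.06  37.39 -68.89] [-0.06 -0.    0.23  0.02  0.07  0.55 -0.14] [ -1.9 -48.7  -8.  -21.5  -0.4  -2.   -0. ]
```

Call:
play_rows --pt "-0.0347 -0.0199 0.001 -0.0029 0.0051 0 1" --pt "-0.0347 -0.0199 0.001 -0.0029 0.0051 0 1" --pt "-0.0347 -0.0199 0.001 -0.0029 0.0051 0 1" --pt "-0.0347 -0.0199 0.001 -0.0029 0.0051 0 1" --pt "-0.0347 -0.0199 0.001 -0.0029 0.0051 0 1" --pt "-0.0347 -0.0199 0.001 -0.0029 0.0051 0 1" --pt "-0.0347 -0.0199 0.001 -0.0029 0.0051 0 1" --pt "-0.0347 -0.0199 0.001 -0.0029 0.0051 0 1" --pt "-0.0347 -0.0199 0.001 -0.0029 0.0051 0 1" --pt "-0.0347 -0.0199 0.001 -0.0029 0.0051 0 1" --pt "-0.0347 -0.0199 0.001 -0.0029 0.0051 0 1" --pt "-0.0347 -0.0199 0.001 -0.0029 0.0051 0 1"

```text
t: 37.05
tool_pos: [0.5079, -0.1089, 0.0956]
orientation: [[0.868, 0.496, 0.018], [0.495, -0.869, 0.011], [0.021, -0.0, -1.0]]
ft_force: [-2.4, -2.1, -1.9]
width: 0.0289
finger_force: 98.8
```

Call:
play_rows --pt "-0.0347 -0.0199 0.001 -0.0029 0.0051 0 1" --pt "-0.0347 -0.0199 0.001 -0.0029 0.0051 0 1" --pt "-0.0347 -0.0199 0.001 -0.0029 0.0051 0 1" --pt "-0.0347 -0.0199 0.001 -0.0029 0.0051 0 1" --pt "-0.0347 -0.0199 0.001 -0.0029 0.0051 0 1" --pt "-0.0347 -0.0199 0.001 -0.0029 0.0051 0 1" --pt "-0.031 -0.018 0.001 -0.0029 0.0051 0 1" --pt "-0.031 -0.018 0.001 -0.0029 0.0051 0 1" --pt "-0.028 -0.016 0.001 -0.0029 0.0051 0 1" --pt "-0.028 -0.016 0.001 -0.0029 0.0051 0 1" --pt "-0.024 -0.014 0.001 -0.0029 0.0051 0 1" --pt "-0.024 -0.014 0.001 -0.0029 0.0051 0 1"

```text
t: 38.25
tool_pos: [0.4986, -0.1143, 0.096]
orientation: [[0.869, 0.496, 0.011], [0.495, -0.869, 0.007], [0.013, -0.0, -1.0]]
ft_force: [-1.7, 0.5, -2.7]
width: 0.0291
finger_force: 98.8
```

```bash
python3 st.py 2
```

```text
t 38.3 tcp [ 0.4984 -0.1144  0.0959] head 29.7 axle [ 0.5449 -0.0879] rad 0.224 ang 29.39 vert [ 0.011  0.006 -1.   ]
F [-1.93 -0.58 -1.99] along/lat [-1.2  -2.73] [ 1.3  -0.39]
```

Call:
play_rows --pt "-0.021 -0.012 0.001 -0.003 0.005 0 1" --pt "-0.021 -0.012 0.001 -0.003 0.005 0 1" --pt "-0.021 -0.012 0.001 -0.003 0.005 0 1" --pt "-0.021 -0.012 0.001 -0.003 0.005 0 1" --pt "-0.021 -0.012 0.001 -0.003 0.005 0 1" --pt "-0.021 -0.012 0.001 -0.003 0.005 0 1" --pt "-0.019 -0.011 0.001 -0.003 0.005 0 1" --pt "-0.019 -0.011 0.001 -0.003 0.005 0 1" --pt "-0.019 -0.011 0.001 -0.003 0.005 0 1" --pt "-0.019 -0.011 0.001 -0.003 0.005 0 1" --pt "-0.0175 -0.01 0.001 -0.003 0.005 0 1" --pt "-0.0175 -0.01 0.001 -0.003 0.005 0 1"

```text
t: 39.5
tool_pos: [0.4927, -0.1177, 0.0962]
orientation: [[0.869, 0.495, 0.004], [0.495, -0.869, 0.002], [0.004, -0.0, -1.0]]
ft_force: [-0.4, -1.0, -3.3]
width: 0.0288
finger_force: 98.9
```

Call:
play_rows --pt "-0.0157 -0.009 0.001 -0.003 0.005 0 1" --pt "-0.0157 -0.009 0.001 -0.003 0.005 0 1" --pt "-0.0157 -0.009 0.001 -0.003 0.005 0 1" --pt "-0.0157 -0.009 0.001 -0.003 0.005 0 1" --pt "-0.014 -0.008 0 0 0 0 1" --pt "-0.014 -0.008 0 0 0 0 1" --pt "-0.014 -0.008 0 0 0 0 1" --pt "-0.014 -0.008 0 0 0 0 1" --pt "-0.0105 -0.006 0 0 0 0 1" --pt "-0.0105 -0.006 0 0 0 0 1" --pt "-0.0105 -0.006 0 0 0 0 1" --pt "-0.0105 -0.006 0 0 0 0 1"

```text
t: 40.7
tool_pos: [0.4887, -0.12, 0.0964]
orientation: [[0.869, 0.496, 0.001], [0.496, -0.869, 0.001], [0.002, 0.0, -1.0]]
ft_force: [0.2, -0.6, -3.2]
width: 0.029
finger_force: 98.9
```

Call:
play_rows --pt "-0.0105 -0.006 0 0 0 0 1" --pt "-0.0105 -0.006 0 0 0 0 1" --pt "-0.0105 -0.006 0 0 0 0 1" --pt "-0.0105 -0.006 0 0 0 0 1" --pt "-0.0105 -0.006 0 0 0 0 1" --pt "-0.0105 -0.006 0 0 0 0 1" --pt "-0.0105 -0.006 0 0 0 0 1" --pt "-0.0105 -0.006 0 0 0 0 1" --pt "-0.0105 -0.006 0 0 0 0 1" --pt "-0.0105 -0.006 0 0 0 0 1" --pt "-0.0105 -0.006 0 0 0 0 1" --pt "-0.0105 -0.006 0 0 0 0 1"

```text
t: 41.9
tool_pos: [0.4855, -0.1218, 0.0963]
orientation: [[0.869, 0.495, 0.001], [0.495, -0.869, 0.001], [0.001, 0.0, -1.0]]
ft_force: [-0.4, -0.2, -2.8]
width: 0.0284
finger_force: 98.9
```

```bash
python3 st.py 5
```

```text
t 42.1 tcp [ 0.4855 -0.1218  0.0963] head 29.7 axle [ 0.532  -0.0953] rad 0.2388 ang 29.42 vert [ 0.001  0.001 -1.   ]
F [-0.51 -0.3  -3.26] along/lat [-0.42 -1.27  0.13 -0.53 -0.87] [-0.01  0.22  0.05  0.23 -0.49]
```

Call:
play_rows --pt "-0.0105 -0.006 0 0 0 0 1" --pt "-0.0105 -0.006 0 0 0 0 1" --pt "-0.0105 -0.006 0 0 0 0 1" --pt "-0.0105 -0.006 0 0 0 0 1" --pt "-0.0105 -0.006 0 0 0 0 1" --pt "-0.0105 -0.006 0 0 0 0 1" --pt "-0.0105 -0.006 0 0 0 0 1" --pt "-0.0105 -0.006 0 0 0 0 1" --pt "-0.0105 -0.006 0 0 0 0 1" --pt "-0.0105 -0.006 0 0 0 0 1" --pt "-0.0105 -0.006 0 0 0 0 1" --pt "-0.0105 -0.006 0 0 0 0 1"

```text
t: 43.3
tool_pos: [0.4823, -0.1236, 0.0963]
orientation: [[0.869, 0.495, 0.001], [0.495, -0.869, 0.001], [0.001, 0.0, -1.0]]
ft_force: [0.6, 0.9, -3.2]
width: 0.0291
finger_force: 98.9
```

Call:
play_rows --pt "-0.0105 -0.006 0 0 0 0 1" --pt "-0.0105 -0.006 0 0 0 0 1" --pt "-0.0105 -0.006 0 0 0 0 1" --pt "-0.0105 -0.006 0 0 0 0 1" --pt "-0.0105 -0.006 0 0 0 0 1" --pt "-0.0105 -0.006 0 0 0 0 1" --pt "-0.0105 -0.006 0 0 0 0 1" --pt "-0.0105 -0.006 0 0 0 0 1" --pt "-0.0105 -0.006 0 0 0 0 1" --pt "-0.0105 -0.006 0 0 0 0 1" --pt "-0.0105 -0.006 0 0 0 0 1" --pt "-0.0105 -0.006 0 0 0 0 1"

```text
t: 44.5
tool_pos: [0.4792, -0.1254, 0.0963]
orientation: [[0.869, 0.495, 0.001], [0.495, -0.869, 0.001], [0.001, -0.0, -1.0]]
ft_force: [0.5, -0.1, -3.6]
width: 0.029
finger_force: 98.9
```

Call:
play_rows --pt "-0.05 -0.03 0 0 0 0 1" --pt "-0.15 -0.09 0 0 0 0 1" --pt "-0.3 -0.17 0 0 0 0 1" --pt "-0.5 -0.3 0 0 0 0 1" --pt "-0.5 -0.4 0.2 0 0 0 1" --pt "-0.5 -0.5 0.4 0 0 0 1" --pt "-0.3 -0.5 0.4 0 0 0 1" --pt "-0.2 -0.4 0.4 0 0 0 1" --pt "0 -0.2 0.2 0 0 0 1" --pt "0 0 0 0 0 0 1"

```text
t: 45.5
tool_pos: [0.4165, -0.1915, 0.1369]
orientation: [[0.87, 0.493, 0.002], [0.493, -0.87, -0.0], [0.002, 0.002, -1.0]]
ft_force: [0.7, 0.1, -2.1]
width: 0.029
finger_force: 98.9
```

```bash
python3 - <<'E'
import sys;sys.argv=['x','3'];exec(open('st.py').read())
import cv2
a=r.capture("side")["image"];cv2.imwrite("pics/f_side.png",np.hstack([cv2.imread("pics/side0.png")[160:300,180:400],a[160:300,180:400,::-1]]).repeat(1,0))
b=cv2.imread("pics/side0.png")
np.save("last.npy",a)
# slab shift: template match of instrument top patch between first and now (px)
T=b[180:215,225:275]
def off(im):
    R=cv2.matchTemplate(im[165:230,205:295],T,cv2.TM_CCOEFF_NORMED);_,m,_,l=cv2.minMaxLoc(R);return m,l[0]+205-225,l[1]+165-180
print(off(np.ascontiguousarray(a[...,::-1])))
im=cv2.imread("pics/f_side.png");cv2.imwrite("pics/f_side.png",cv2.resize(im,(800,255)))
E
```

```text
t 45.6 tcp [ 0.4165 -0.19    0.1361] head 29.7 axle [ 0.4629 -0.1635] rad 0.3334 ang 33.8 vert [ 0.001  0.001 -1.   ]
F [-0.31  0.48 -3.49] along/lat [ 0.71 -0.35 -0.45] [-0.24  1.1   0.84]
(0.99526447057724, 0, 0)
```

View pics/f_side.png

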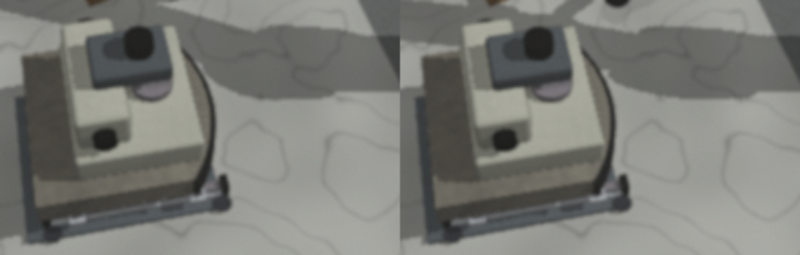

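Left is the start and right is now: the slab looks the same and its shift is 0 px. I'll let any small sway fade, then check at sub-pixel level.

Call:
play_rows --pt "0 0 0 0 0 0 1" --pt "0 0 0 0 0 0 1" --pt "0 0 0 0 0 0 1" --pt "0 0 0 0 0 0 1" --pt "0 0 0 0 0 0 1" --pt "0 0 0 0 0 0 1" --pt "0 0 0 0 0 0 1" --pt "0 0 0 0 0 0 1" --pt "0 0 0 0 0 0 1" --pt "0 0 0 0 0 0 1" --pt "0 0 0 0 0 0 1" --pt "0 0 0 0 0 0 1"

```text
t: 46.85
tool_pos: [0.4167, -0.1902, 0.1363]
orientation: [[0.869, 0.495, 0.001], [0.495, -0.869, 0.001], [0.001, 0.0, -1.0]]
ft_force: [0.2, 0.4, -2.9]
width: 0.0285
finger_force: 98.9
```

```bash
python3 - <<'E'
from bench import r
import cv2,numpy as np
b=cv2.cvtColor(cv2.imread("pics/side0.png"),cv2.COLOR_BGR2GRAY)[170:260,215:300].astype(np.float32)
for i in range(60):
    a=cv2.cvtColor(r.capture("side")["image"],cv2.COLOR_RGB2GRAY)[170:260,215:300].astype(np.float32)
    if i%6==0: print(r.observe()['t'],np.round(cv2.phaseCorrelate(b,a,cv2.createHanningWindow((85,90),cv2.CV_32F))[0],2))
s=r.observe();print(s['tool_pos'],s['width'],s['ft_force'])
E
```

```text
46.9 [-0.09  0.28]
47.2 [-0.05  0.39]
47.5 [-0.05  0.39]
47.8 [-0.02  0.31]
48.1 [-0.13  0.25]
48.4 [-0.02  0.36]
48.7 [0.04 0.35]
49.0 [-0.07  0.4 ]
49.3 [-0.04  0.36]
49.6 [0.04 0.37]
[ 0.41665395 -0.19018409  0.13631076] 0.028862176250107525 [ 0.60185575 -0.5386671  -4.17973707]
```

Nothing is swaying, and the slab is within about 1 mm of home, which the isolator's own friction explains. Handing in.

```bash
python3 -c "
from bench import r
print(r.hand_in())"
```

```text
the job is handed in; nothing more can be done
None
```

I rolled the strip down in one left-to-right pass at a measured 9 to 10 N, the slab is back at rest within about 1 mm of home, and the roller is held in the air clear of it; the job is handed in, result not yet known.

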